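# Slide the heavy tin along the fence to the stop of the labelling jig

## Robot

A 7-joint arm with a two-finger parallel gripper is mounted at the origin on the work surface. World frame = base frame: x ahead of the robot, y to its left, z up, the work surface at z = 0. Lengths are in m, angles in rad, forces in N, time in s.
With the tool pointing down it reaches from about 0.4 to 0.85 m from the base axis. Payload 4.5 kg.
Tool frame: the origin (TCP) lies between the finger pads; the fingertips stand r.finger_overhang ahead of it and the grasp point (between the pads) lies 8 mm behind it (r.finger_overhang is the distance from the TCP to the fingertips, in m); z points along the fingers, x is the direction in which the jaws open and shut, and the axes are right-handed (so a half turn about z gives the same grasp; the last joint's range is limited). The gripper opens to 88 mm and grips with 3 to 60 N. Pads are 18 mm wide; open, the fingers measure 123 mm over their backs; the gripper's body (75 mm by 187 mm) begins 45 mm behind the grasp point.
Start: joints at [-1.073, 0.689, -0.195, 1.565, 0.157, 0.902, -0.215], TCP at [0.28, 0.559, 0.213] pointing down, gripper open.
Joint ranges: [-3.01, 3.01], [-0.46, 2.08], [-1.47, 1.51], [0.13, 2.56], [-1, 4.14], [0.04, 2.09], [-2.66, 2.66]. Speed limits (rad/s): [2.57, 2.57, 3.14, 3.14, 3.14, 3.14, 3.14].

## Interface

Orientations are given as a unit quaternion [x, y, z, w].
In Python, from plant import r gives the robot as it stands.
- The arm moves only by the tool move_arm, never from a script. Its argument "targets" is a list that holds one entry, the list of rows, each a list of 7 numbers: the turn, a rotation vector about the world's x, y, z in rad, then the shift along the world's x, y, z in m, then the opening, from 0 (shut) to 1 (fully open). A call has 1 to 5 rows; each row shifts and turns the pose as measured when the row begins; what a row does not reach is not made up. A row lasts 1/10 s, in which the tool goes at most 50 mm and 8.59 degrees, less where a joint would pass 70% of its speed; a pose out of reach is approached as far as the arm can. A call with a gripper value outside its range is refused whole. The fingers move at their own pace and stop on an object; "force" is the grip in N (left out, the last holds). Time passes only in rows, so rows that do not move let the fingers close. It gives the time, the measured TCP pose, the force and the opening at its end, in the units of the state.
- r.get_state(): the state, without advancing time (a new reading comes with each control period).
- r.snapshot(name): name is "side" or "top" or "wrist"; returns a dict with "frame" (384x512x3 uint8, red, green, blue), "K" (3x3 intrinsics, pixels), "T" (4x4, takes a point from camera to world coordinates). Camera axes: x right, y up, looking along -z (the intrinsics and any distortion apply to the point x, -y, -z); pixel columns grow to the right and rows downward; lengths in m; the calibration is good to about 2 mm. A picture is of the moment at which its call begins. There is no depth.
- r.finish_job(): hands the job in, once; it reports no verdict.
Trained networks look in a picture, given as the dict that the camera call returned (one of the last four; its "shot" number tells which), for a name from the list of things; names that differ only in an ending like _2 or _b are one class to them, and where a whole thing is asked for, a point or a joint stands for the part that bears it (a point fixed in the world has none). Each returns a list of dicts, best first, with "score" (0 to 1); they miss things now and then, are a little off and sometimes report something else, mostly with a low value. They report only what shows in the picture. A call takes as long as a camera call. They do not tell look-alikes from the thing itself.
- r.find_in(picture, query): "centre" ([row, column] in pixels, amid what is visible of it).
The state is a dict: "clock": time; "q": joint angles; "qd": joint speeds; "joint_torque": joint torques, N m; "tool_pos": TCP position; "eef_rot": TCP orientation; "contact_force": force on the tool from outside, world axes, zero at the start; "moment": the same for the moment, N m; "opening": opening from 0.0 (shut) to 1.0 (fully open).
Only numpy, scipy, OpenCV 4.12 (cv2) and the standard library are available. Lean on these libraries where they do the work, as an engineer would, in place of code of your own. Each camera call takes 0.05 s, during which the arm holds its last target. There are 200 camera calls.

## Task

Slide the blue tin across the bench up against the aluminium fence near the fence's open end, well before the outer guide rail, then push it along the fence, keeping it against the fence all the way, into the bay until it is fully home against the yellow stop with the red plunger pushed right in. Keep it standing on the bench, never lift or tip it, push gently (well under 25 N, or the tin dents), and leave everything else on the bench alone.

Things in the scene. Friction and masses are not known exactly. Their poses are not given: they have to be found in the camera images.
- tin: Blue upright tin with a paper band, diameter 100 mm, height 85 mm, 0.4 to 0.85 kg, too wide to grip; loose on the bench. Origin: centre of its underside; its z axis points up (its yaw means nothing). Takes roughly 1 to 5 N to slide; pushed high it tips. It must not be pressed with 25 N or more, neither by the hand nor against the jig.
- jig: Aluminium jig screwed to the bench. Origin: at bench height on the fence's face towards the tin. y axis: along the fence, from its open end (y = -270 mm) to the bay (fence ends at y = +230 mm). x axis: from the tin's side square into the fence; x = 0 is the face, a tin touching it has its centre at x = -50 mm. Fence 50 mm high, 12 mm thick. Its clamped yellow stop is not measured.
- guide_end (a point): Middle of the rounded top end of the jig's outer guide rail, at jig x = -109, y = -10, z = 30 mm. The rail, 30 mm high and 12 mm thick, runs from y = -16 to +210 mm parallel to the fence, inner face at x = -103 mm: the bay between is 103 mm wide.
- plunger (a joint): Red plunger, 18 mm wide, 30 mm up in the yellow stop's face; 0: stands out 3 mm, 0.003 (m): flush. Weak spring (0.6 N when in), a tin left there keeps it in. The stop (74 mm high, its clamp knob on the fence 84 mm) is rigid and crosses the bay; its face is clamped anywhere from jig y = +110 to +160 mm, not measured: feel for it. The clamp holds 60 N.
- red_tin: Red tin, same size as the blue one (diameter 100 mm, height 85 mm), standing beyond the bay; leave alone. Origin: centre of its underside.
- coupling: White pipe coupling, a ring 60 mm in diameter and 50 mm high, on the bench; leave alone. Origin: centre of its underside.
- tape: Orange tape roll, 64 mm in diameter, 20 mm high, lying on the bench; leave alone. Origin: centre of its underside.
- jar: Amber jar, 60 mm in diameter, 90 mm high, on the bench; leave alone. Origin: centre of its underside.
- valve: Brass ball valve with a blue lever, about 100 x 36 x 56 mm, on the bench; leave alone. Origin: centre of its underside.
Things that resemble listed ones, but are neither listed nor needed, are in the scene too. Leave any green, purple or turquoise look-alike of the tin alone.

How it is judged:
By the outcome, as a careful person would: the job done as asked, in the order asked, and still so for the second after the job is handed in, with the robot touching nothing.
It also fails if it takes over 67 s, if anything falls off the work surface, if the arm or the gripper's body presses on something with over 40 N, if the wrist force passes 120 N, or if a joint passes its speed limit or range.

## Working session

There is one attempt and no reset: what is moved stays moved. The work goes in short steps, Python scripts to look and compute and a tool call to move; the robot and the scene stay as the last step left them, time stands still between calls to the robot, and variables do not carry over. Pictures are saved under pics/ and viewed, about 8 in all and at most 12, crops included, and the job is handed in when it is done.

Besides the shell and the picture viewer there is one more tool, called after "Request:" as a command line: name --argument value ..., lists and objects as JSON in quotes. move_arm: Moves the arm, as the interface text tells. Its arguments: {"type":"object","properties":{"targets":{"type":"array","items":{"type":"array","items":{"type":"array","items":{"type":"number"}}}},"force":{"type":"number"}},"required":["targets"]}

```bash
ls; mkdir -p pics; python3 - <<'E'
from plant import r
import cv2,numpy as np
s=r.get_state();print(s['clock'],s['tool_pos'],s['eef_rot'],s['contact_force'],s['opening'],r.finger_overhang)
ims=[]
for n in ['top','side']:
    p=r.snapshot(n);np.savez('pics/%s0.npz'%n,K=p['K'],T=p['T'],f=p['frame'])
    print(n,p['K'].tolist(),np.round(p['T'],4).tolist(),p.keys())
    cv2.imwrite('pics/%s0.png'%n,cv2.resize(p['frame'][:,:,::-1],(800,600)))
    for q in ['tin','jig','guide_end','plunger','red_tin','coupling','tape','jar','valve']:
        print(q,[(np.round(d['centre']).tolist(),round(d['score'],2)) for d in r.find_in(p,q)][:4])
E
```

```text
pics
0.0 [0.2793399  0.55835277 0.21182554] [ 8.50654765e-01  5.25723953e-01 -7.16538753e-04  5.32050331e-04] [-0.42869549  0.41391516  0.11684537] 0.9969592129983409 0.011
top [[365.2370725827706, 0.0, 251.5334128266142], [0.0, 365.2370725827706, 195.70929232799074], [0.0, 0.0, 1.0]] [[-0.0153, 0.9957, -0.0913, 0.4322], [-0.9999, -0.0157, -0.0043, -0.0135], [-0.0058, 0.0912, 0.9958, 1.115], [0.0, 0.0, 0.0, 1.0]] dict_keys(['frame', 'K', 'T', 'shot'])
tin [([218.0, 303.0], 0.9), ([267.0, 347.0], 0.85), ([136.0, 347.0], 0.68), ([247.0, 249.0], 0.56)]
jig [([164.0, 210.0], 0.74), ([194.0, 111.0], 0.53)]
guide_end [([167.0, 206.0], 0.83)]
plunger []
red_tin [([191.0, 112.0], 0.73)]
coupling [([226.0, 387.0], 0.89)]
tape [([247.0, 136.0], 0.61), ([222.0, 388.0], 0.43)]
jar [([246.0, 164.0], 0.87)]
valve [([182.0, 388.0], 0.87)]
side [[441.12283578973484, 0.0, 257.4206765652385], [0.0, 441.12283578973484, 188.1702216913028], [0.0, 0.0, 1.0]] [[0.964, 0.187, -0.1891, 0.2553], [-0.2657, 0.7126, -0.6493, -0.9203], [0.0133, 0.6762, 0.7366, 1.1311], [0.0, 0.0, 0.0, 1.0]] dict_keys(['frame', 'K', 'T', 'shot'])
tin [([205.0, 215.0], 0.78), ([281.0, 214.0], 0.73), ([237.0, 252.0], 0.67), ([147.0, 194.0], 0.61)]
jig [([177.0, 274.0], 0.95)]
guide_end [([176.0, 275.0], 0.84)]
plunger []
red_tin [([121.0, 236.0], 0.9)]
coupling [([319.0, 263.0], 0.68)]
tape []
jar [([158.0, 200.0], 0.91)]
valve [([310.0, 317.0], 0.98)]
```

View pics/top0.png

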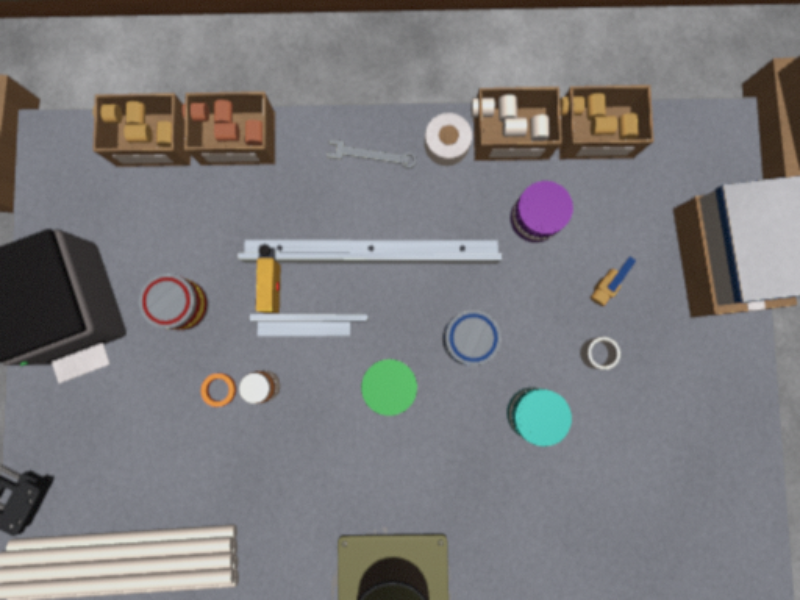

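View pics/side0.png

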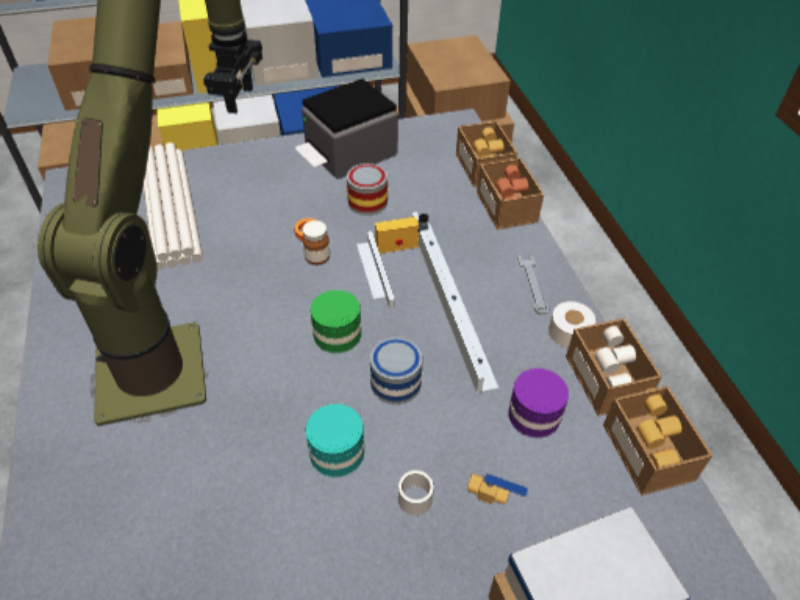

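The top view shows the blue tin at (472,338). The fence wall runs from (238,256) to (501,257), with its open end on the right, and the rail runs from 250 to 367 at row 318. The yellow stop is at (266,285), and the green, turquoise and purple tins are look-alikes. The side view agrees.

```bash
cat > h.py <<'E'
import numpy as np
def unproj(K,T,row,col,z):
    d=T[:3,:3]@np.array([(col-K[0,2])/K[0,0],-(row-K[1,2])/K[1,1],-1.0])
    o=T[:3,3]; return o+d*(z-o[2])/d[2]
def proj(K,T,p):
    c=T[:3,:3].T@(np.asarray(p)-T[:3,3]); return (K[1,2]-K[1,1]*c[1]/-c[2], K[0,2]+K[0,0]*c[0]/-c[2])
E
python3 - <<'E'
import cv2,numpy as np
from h import *
d=np.load('pics/top0.npz');K,T,f=d['K'],d['T'],d['f']
c=f[145:245,140:350,::-1]
cv2.imwrite('pics/c1.png',cv2.resize(c,None,fx=3.8,fy=3.8,interpolation=cv2.INTER_CUBIC))
s=.64
for n,(x,y),z in [('tin',(472,338),.085),('open end',(501,257),.05),('bay end',(238,256),.05),('rail end',(367,318),.03),('rail far',(250,318),.03),('green',(390,388),.085),('turq',(544,417),.085),('purple',(545,208),.085)]:
    print(n,unproj(K,T,y*s,x*s,z).round(4))
E
```

```text
tin [ 0.4662 -0.1504  0.085 ]
open end [ 0.6191 -0.2139  0.05  ]
bay end [0.6291 0.283  0.05  ]
rail end [0.5091 0.0412 0.03  ]
rail far [0.5126 0.2645 0.03  ]
green [ 0.3791 -0.0013  0.085 ]
turq [ 0.3239 -0.2743  0.085 ]
purple [ 0.7028 -0.2911  0.085 ]
```

View pics/c1.png

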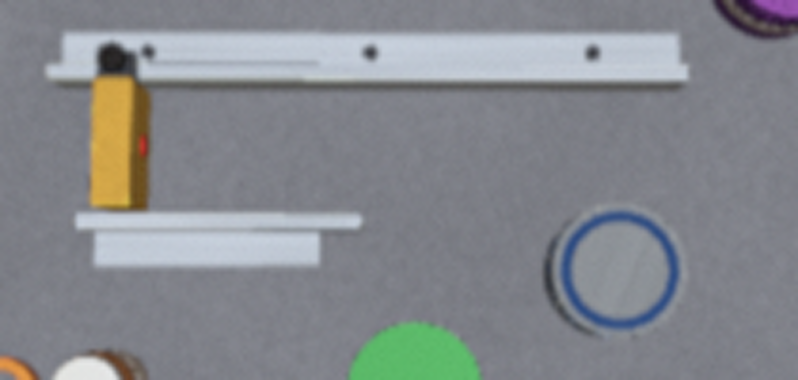

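The crop shows the fence's front edge at crop row 80 from columns 46 to 688, and the rail top at rows 213–229 from columns 76 to 362. The tin top is centred at (620,269) and the stop's top front edge is at column 132.

```bash
python3 - <<'E'
import numpy as np
from h import *
d=np.load('pics/top0.npz');K,T=d['K'],d['T']
u=lambda x,y,z:unproj(K,T,145+(y+.5)/3.8-.5,140+(x+.5)/3.8-.5,z)
a,b=u(688,80,.05),u(46,80,.05)
g,h=u(362,221,.03),u(76,221,.03)
print(a,b,np.linalg.norm(b-a),'rail',g,h,np.linalg.norm(h-g))
yaw=lambda a,b:np.degrees(np.arctan2(-(b-a)[0],(b-a)[1]))
print('yaw',yaw(a,b),yaw(g,h))
th=np.radians(yaw(a,b)*.7+yaw(g,h)*.3);X=np.array([np.cos(th),np.sin(th)]);Y=np.array([-np.sin(th),np.cos(th)])
O1=(a[:2]+b[:2])/2+.02*Y
O2=(g[:2]+h[:2])/2+.109*X-.097*Y
O=(O1+O2)/2
print(np.degrees(th),O1,O2)
J=lambda p:1000*np.array([(p[:2]-O)@X,(p[:2]-O)@Y])
for n,p in [('tin',u(620,269,.085)),('stop',u(132,140,.074)),('red plunger',u(143,146,.03)),('green',u(414,390,.085))]: print(n,p,J(p))
np.savez('jig.npz',O=O,X=X,Y=Y)
E
```

```text
[ 0.61549861 -0.21394293  0.05      ] [0.6236159  0.28472144 0.05      ] 0.4987304273589078 rail [0.51130717 0.04116279 0.03      ] [0.51482806 0.26565578 0.03      ] 0.2245206043051011
yaw -0.9325811813267505 -0.898540187973763
-0.9223688833208541 [0.61987921 0.05538666] [0.62049202 0.05466721]
tin [ 0.46864726 -0.15241957  0.085     ] [-148.17931123 -209.85904187]
stop [0.57228072 0.21237028 0.074     ] [-50.43154291 156.5518032 ]
red plunger [0.5732926  0.21321259 0.03      ] [-49.43335875 157.41028727]
green [0.38205615 0.00151175 0.085     ] [-237.23713831  -57.3415866 ]
```

Request:
move_arm --targets '[[[0, 0, 0.09, 0.02, -0.045, 0, 0], [0, 0, 0.09, 0.02, -0.045, 0, 0], [0, 0, 0.09, 0.02, -0.045, 0, 0], [0, 0, 0.09, 0.02, -0.045, 0, 0], [0, 0, 0.09, 0.02, -0.045, 0, 0]]]' --force 5

```text
clock: 1.5
tool_pos: [0.3753, 0.3371, 0.2129]
eef_rot: [0.7, 0.714, 0.002, -0.004]
contact_force: [0.9, -0.3, 0.6]
opening: 0.573
```

Request:
move_arm --targets '[[[0, 0, 0, 0.01, -0.048, 0, 0], [0, 0, 0, 0.01, -0.048, 0, 0], [0, 0, 0, 0, -0.048, 0, 0], [0, 0, 0, 0, -0.048, 0, 0], [0, 0, 0, 0, -0.048, 0, 0]]]'

```text
clock: 2.0
tool_pos: [0.3994, 0.0898, 0.2138]
eef_rot: [0.701, 0.713, 0.005, -0.003]
contact_force: [0.5, 0.5, -0.4]
opening: 0.117
```

Request:
move_arm --targets '[[[0, 0, -0.03, 0, -0.048, 0, 0], [0, 0, 0, 0, -0.048, 0, 0], [0, 0, 0, 0, -0.048, 0, 0], [0, 0, 0, 0, -0.048, 0, 0], [0, 0, 0, 0, -0.045, -0.01, 0]]]'

```text
clock: 2.5
tool_pos: [0.4004, -0.1577, 0.2059]
eef_rot: [0.712, 0.702, 0.007, 0.0]
contact_force: [1.0, 0.3, 0.7]
opening: 0.009
```

Request:
move_arm --targets '[[[0, 0, 0, 0, 0, -0.03, 0], [0, 0, 0, 0, 0, -0.03, 0], [0, 0, 0, 0, 0, -0.02, 0], [0, 0, 0, 0, 0, 0, 0]]]'

```text
clock: 2.9
tool_pos: [0.4003, -0.1702, 0.1236]
eef_rot: [0.72, 0.694, 0.007, 0.004]
contact_force: [0.2, -0.1, 0.6]
opening: 0.008
```

```bash
cat > look.py <<'E'
import sys,cv2,numpy as np
from plant import r
n,out=sys.argv[1:3]
p=r.snapshot(n);f=p['frame'];np.savez('pics/%s.npz'%out,K=p['K'],T=p['T'],f=f)
if len(sys.argv)>3:
    a,b,c,d=map(int,sys.argv[3:7]);f=f[a:b,c:d]
k=min(800/f.shape[1],600/f.shape[0])
cv2.imwrite('pics/%s.png'%out,cv2.resize(f[:,:,::-1],None,fx=k,fy=k,interpolation=cv2.INTER_CUBIC))
s=r.get_state();print(s['clock'],s['tool_pos'],s['eef_rot'],s['contact_force'],s['opening'])
E
python3 look.py side s1 150 350 120 380
```

```text
2.95 [ 0.40081816 -0.17023405  0.12454297] [0.71985345 0.69407518 0.00697137 0.00469571] [ 0.82624189  0.06642964 -0.05467193] 0.0057493123096893795
```

View pics/s1.png

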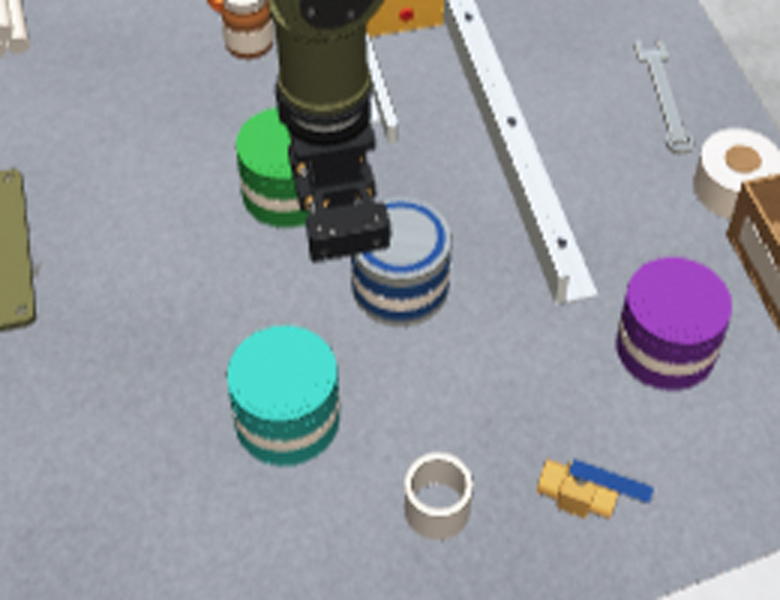

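The view shows the closed gripper above and just behind the blue tin, which is at (400,240) in the crop. It is clear of the green and turquoise tins. The TCP drifted to y=-0.170, so I'll correct that and then descend.

Request:
move_arm --targets '[[[0, 0, 0.02, 0, 0.018, 0, 0], [0, 0, 0, 0, 0, -0.01, 0], [0, 0, 0, 0, 0, -0.02, 0], [0, 0, 0, 0, 0, -0.02, 0], [0, 0, 0, 0, 0, -0.01, 0]]]'

```text
clock: 3.45
tool_pos: [0.408, -0.1518, 0.0698]
eef_rot: [0.712, 0.702, 0.012, 0.011]
contact_force: [0.6, 0.1, 0.4]
opening: 0.01
```

Request:
move_arm --targets '[[[0, 0, 0, -0.008, 0, 0, 0], [0, 0, 0, -0.002, 0, -0.01, 0], [0, 0, 0, 0, 0, -0.01, 0], [0, 0, 0, 0, 0, -0.005, 0], [0, 0, 0, 0, 0, 0, 0]]]'

```text
clock: 3.95
tool_pos: [0.401, -0.1526, 0.0524]
eef_rot: [0.711, 0.703, 0.013, 0.013]
contact_force: [0.2, -0.4, 0.6]
opening: 0.008
```

Request:
move_arm --targets '[[[0, 0, 0, 0, 0, -0.007, 0], [0, 0, 0, 0.003, 0, -0.003, 0], [0, 0, 0, 0.005, 0, 0, 0], [0, 0, 0, 0.005, 0, 0, 0], [0, 0, 0, 0.005, 0, 0, 0]]]'

```text
clock: 4.45
tool_pos: [0.4181, -0.1537, 0.0474]
eef_rot: [0.711, 0.703, 0.011, 0.013]
contact_force: [-1.6, 0.4, -1.0]
opening: 0.004
```

Request:
move_arm --targets '[[[0, 0, 0, 0.007, 0, 0, 0], [0, 0, 0, 0.007, 0, 0, 0], [0, 0, 0, 0.007, 0, 0, 0], [0, 0, 0, 0.007, 0, 0, 0], [0, 0, 0, 0.007, 0, 0, 0]]]'

```text
clock: 4.95
tool_pos: [0.4448, -0.1527, 0.0499]
eef_rot: [0.712, 0.703, 0.005, 0.005]
contact_force: [-1.3, -0.2, -1.6]
opening: 0.009
```

Request:
move_arm --targets '[[[0, 0.01, 0, 0.008, 0, -0.003, 0], [0, 0.01, 0, 0.008, 0, -0.002, 0], [0, 0, 0, 0.008, 0, -0.002, 0], [0, 0, 0, 0.008, 0, -0.001, 0], [0, 0, 0, 0.006, 0, 0, 0]]]'

```text
clock: 5.45
tool_pos: [0.4776, -0.152, 0.0434]
eef_rot: [0.712, 0.702, -0.006, -0.008]
contact_force: [-2.0, 0.0, -0.5]
opening: 0.003
```

Request:
move_arm --targets '[[[0, -0.03, 0, 0.007, 0, 0, 0], [0, -0.03, 0, 0.006, 0, 0, 0], [0, 0, 0, 0.005, 0, 0, 0], [0, 0, 0, 0.003, 0, 0, 0], [0, 0, 0, 0.003, 0, 0, 0]]]'

```text
clock: 5.95
tool_pos: [0.5037, -0.1515, 0.0433]
eef_rot: [0.711, 0.703, 0.016, 0.013]
contact_force: [-2.6, 0.6, 0.2]
opening: 0.005
```

```bash
python3 look.py top t2 145 255 180 330
```

```text
6.0 [ 0.50478067 -0.1513393   0.04335357] [0.71134935 0.70251065 0.01691308 0.0132228 ] [-0.16416773 -0.29942999 -0.40180008] 0.008410609943371719
```

View pics/t2.png

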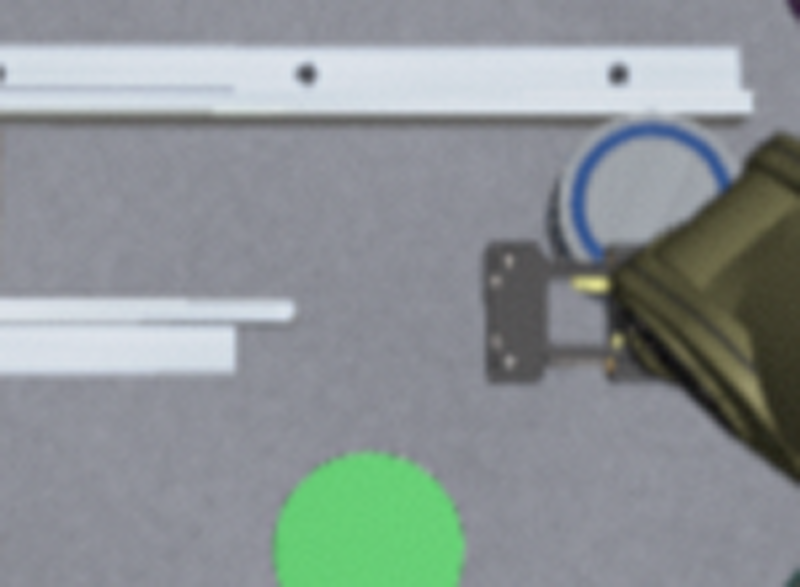

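The tin's upper rim now seems to meet the fence top edge at about (650,117) in the crop. I'll creep forward until the force rises.

Request:
move_arm --targets '[[[0, 0, 0, 0.002, 0, 0, 0], [0, 0, 0, 0.002, 0, 0, 0], [0, 0, 0, 0.002, 0, 0, 0]]]'

```text
clock: 6.3
tool_pos: [0.5089, -0.1514, 0.043]
eef_rot: [0.712, 0.702, 0.015, 0.012]
contact_force: [-8.0, 0.7, 4.5]
opening: 0.006
```

Request:
move_arm --targets '[[[0, 0, 0, 0.002, 0, 0, 0], [0, 0, 0, 0.002, 0, 0, 0], [0, 0, 0, 0.002, 0, 0, 0]]]'

```text
clock: 6.6
tool_pos: [0.5084, -0.1516, 0.0424]
eef_rot: [0.712, 0.702, 0.01, 0.008]
contact_force: [-6.1, 0.4, 3.7]
opening: 0.006
```

Request:
move_arm --targets '[[[0, 0, 0, -0.02, 0, 0, 0], [0, 0, 0, -0.02, 0, 0.01, 0], [0, 0, 0.14, 0, -0.01, 0.04, 0], [0, 0, 0.14, 0, -0.02, 0.04, 0], [0, 0, 0.14, 0.01, -0.02, 0.02, 0]]]'

```text
clock: 7.1
tool_pos: [0.4814, -0.1955, 0.1479]
eef_rot: [0.551, 0.835, 0.014, 0.006]
contact_force: [0.9, -0.8, -0.6]
opening: 0.007
```

```bash
python3 - <<'E'
from plant import r
s=r.get_state();print(s['q'],s['tool_pos'],s['eef_rot'])
E
```

```text
[ 0.7947297   0.75769075 -0.81554369  1.94537879  0.77689702  0.75992175
  1.50617999] [ 0.48140458 -0.19551853  0.1478926 ] [0.55056799 0.83465746 0.01375163 0.00571842]
```

Request:
move_arm --targets '[[[0, 0, 0.14, 0.015, -0.008, 0, 0], [0, 0, 0.14, 0.015, -0.008, 0, 0], [0, 0, 0.14, 0.01, -0.008, 0, 0], [0, 0, 0.14, 0.01, -0.005, 0, 0], [0, 0, 0.14, 0.005, 0, 0, 0]]]'

```text
clock: 7.6
tool_pos: [0.5473, -0.2318, 0.1552]
eef_rot: [0.221, 0.975, 0.02, 0.01]
contact_force: [0.3, 0.4, -0.4]
opening: 0.006
```

```bash
python3 - <<'E'
from plant import r
import numpy as np
from scipy.spatial.transform import Rotation as R
s=r.get_state();print(s['q'],s['tool_pos']);print(R.from_quat(s['eef_rot']).as_matrix().round(3))
E
```

```text
[ 0.87621477  0.90223333 -1.01411197  1.70983991  0.85388098  1.01076637
  2.26211054] [ 0.54733801 -0.23175442  0.15518314]
[[-0.902  0.431  0.029]
 [ 0.432  0.901  0.034]
 [-0.012  0.043 -0.999]]
```

Request:
move_arm --targets '[[[0, 0, 0.05, -0.008, 0, 0, 0], [0, 0, 0, 0, 0, -0.03, 0], [0, 0, 0, 0, 0, -0.03, 0], [0, 0, 0, 0, 0, -0.02, 0], [0, 0, 0, 0, 0, -0.01, 0]]]'

```text
clock: 8.1
tool_pos: [0.5491, -0.2334, 0.0664]
eef_rot: [0.197, 0.98, 0.023, 0.019]
contact_force: [-0.3, 0.2, 0.6]
opening: 0.005
```

```bash
cat > st.py <<'E'
from plant import r
import numpy as np
from scipy.spatial.transform import Rotation as R
s=r.get_state();M=R.from_quat(s['eef_rot']).as_matrix();d=np.load('jig.npz')
v=np.array(s['tool_pos'])[:2]-d['O'];print('clock',s['clock'],'jig',1000*v@d['X'],1000*v@d['Y'],'z',s['tool_pos'][2],'yaw',np.degrees(np.arctan2(M[1,0],M[0,0])),'toolz',M[:,2].round(3),'q7',s['q'][6].round(2),'F',np.round(s['contact_force'],1))
E
python3 st.py
```

```text
clock 8.1 jig -66.4120623877738 -289.54134412578696 z 0.06639439885396417 yaw 157.2202520992154 toolz [ 0.047  0.037 -0.998] q7 2.2 F [-0.3  0.2  0.6]
```

Request:
move_arm --targets '[[[0, 0, 0.02, -0.005, 0, -0.012, 0], [0, 0, 0, -0.001, 0, -0.008, 0], [0, 0, 0, 0, 0.003, -0.002, 0], [0, 0, 0, 0, 0.004, 0, 0], [0, 0, 0, 0, 0.004, 0, 0]]]'

```text
clock: 8.6
tool_pos: [0.5449, -0.2224, 0.044]
eef_rot: [0.187, 0.982, 0.023, 0.021]
contact_force: [-0.0, -0.5, -0.2]
opening: 0.006
```

```bash
python3 st.py; python3 look.py side s2 170 320 190 390
```

```text
clock 8.6 jig -70.82108391213795 -278.6077729594888 z 0.04400248880554956 yaw 158.34441608810664 toolz [ 0.05   0.038 -0.998] q7 2.15 F [-0.  -0.5 -0.2]
8.65 [ 0.54509273 -0.221278    0.04425957] [0.18670178 0.9819006  0.02379936 0.02114845] [1.1539097  0.90149201 0.35579908] 0.00511926018734854
```

View pics/s2.png

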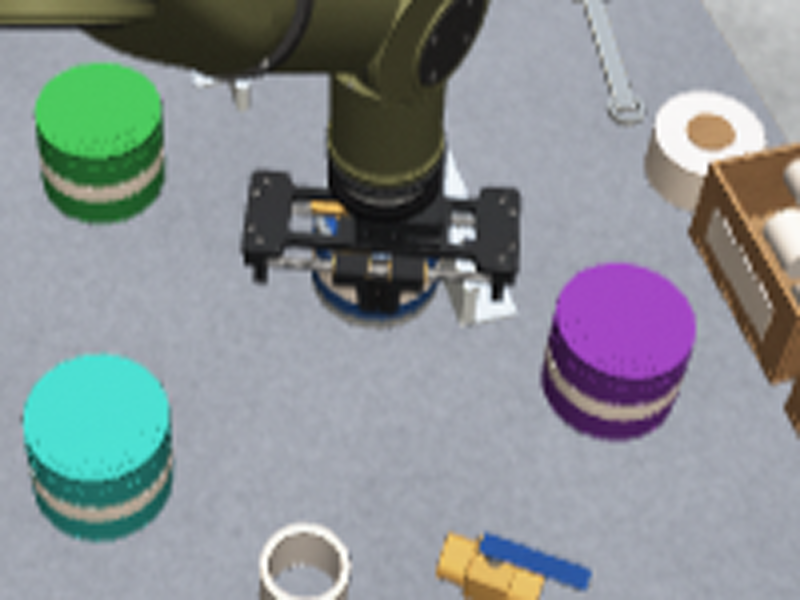

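The closed fingers are behind the tin, which sits at the fence's open end, and nothing else is near. I'll push along the fence.

Request:
move_arm --targets '[[[0, 0, 0, 0, 0.005, 0, 0], [0, 0, 0, 0, 0.005, 0, 0], [0, 0, 0, 0, 0.006, 0, 0], [0, 0, 0, 0, 0.007, 0, 0], [0, 0, 0, 0, 0.007, 0, 0]]]'

```text
clock: 9.15
tool_pos: [0.5445, -0.1928, 0.0453]
eef_rot: [0.188, 0.982, 0.02, 0.021]
contact_force: [-2.1, -3.9, 1.6]
opening: 0.005
```

```bash
python3 st.py
```

```text
clock 9.15 jig -71.66127960257818 -249.00954572009616 z 0.04534999123603255 yaw 158.2680707362802 toolz [ 0.05   0.032 -0.998] q7 2.07 F [-2.1 -3.9  1.6]
```

Request:
move_arm --targets '[[[0, 0, 0, 0.0005, 0.008, 0, 0], [0, 0, 0, 0.0005, 0.008, 0, 0], [0, 0, 0, 0.0005, 0.008, 0, 0], [0, 0, 0, 0.0005, 0.008, 0, 0], [0, 0, 0, 0.0005, 0.008, 0, 0]]]'

```text
clock: 9.65
tool_pos: [0.5433, -0.1524, 0.0443]
eef_rot: [0.189, 0.982, 0.017, 0.018]
contact_force: [-2.7, -3.7, 0.9]
opening: 0.008
```

Request:
move_arm --targets '[[[0, 0, 0, 0.0005, 0.008, 0, 0], [0, 0, 0, 0.0005, 0.008, 0, 0], [0, 0, 0, 0.0005, 0.008, 0, 0], [0, 0, 0, 0.0005, 0.008, 0, 0], [0, 0, 0, 0.0005, 0.008, 0, 0]]]'

```text
clock: 10.15
tool_pos: [0.544, -0.108, 0.0434]
eef_rot: [0.189, 0.982, 0.017, 0.016]
contact_force: [-3.5, -3.2, 1.3]
opening: 0.01
```

```bash
python3 st.py
```

```text
clock 10.15 jig -73.57485198642921 -164.27495659688793 z 0.043427202978008526 yaw 158.22470909921208 toolz [ 0.038  0.027 -0.999] q7 1.85 F [-3.5 -3.2  1.3]
```

Request:
move_arm --targets '[[[0, 0, 0, 0.001, 0.008, 0, 0], [0, 0, 0, 0.001, 0.008, 0, 0], [0, 0, 0, 0.001, 0.008, 0, 0], [0, 0, 0, 0.001, 0.008, 0, 0], [0, 0, 0, 0.001, 0.008, 0, 0]]]'

```text
clock: 10.65
tool_pos: [0.5489, -0.0637, 0.0433]
eef_rot: [0.188, 0.982, 0.017, 0.016]
contact_force: [-3.2, -3.4, 0.6]
opening: 0.008
```

```bash
python3 st.py;  python3 look.py side s3 130 280 190 390
```

```text
clock 10.65 jig -69.3699364025505 -119.83670959989034 z 0.04327180027110396 yaw 158.26779902274646 toolz [ 0.037  0.028 -0.999] q7 1.76 F [-3.2 -3.4  0.6]
10.7 [ 0.54955951 -0.0610271   0.04369061] [0.18707133 0.98202996 0.01894699 0.01620167] [-0.95727402 -1.02659207 -0.67386456] 0.0059424454493483235
```

View pics/s3.png

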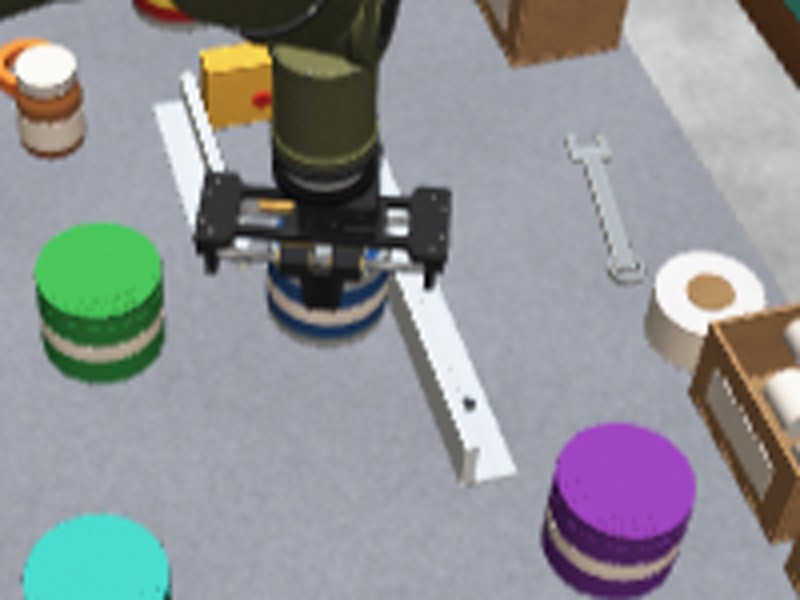

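The tin is upright and still against the fence, short of the rail, and the gripper is clear of the rail and fence. I'll continue into the bay.

Request:
move_arm --targets '[[[0, 0, 0, 0.0006, 0.007, 0, 0], [0, 0, 0, 0.0006, 0.007, 0, 0], [0, 0, 0, 0.0006, 0.007, 0, 0], [0, 0, 0, 0.0006, 0.007, 0, 0], [0, 0, 0, 0.0006, 0.007, 0, 0]]]'

```text
clock: 11.2
tool_pos: [0.5492, -0.0271, 0.0427]
eef_rot: [0.188, 0.982, 0.015, 0.013]
contact_force: [-3.6, -3.9, 0.4]
opening: 0.004
```

Request:
move_arm --targets '[[[0, 0, 0, 0.0006, 0.007, 0, 0], [0, 0, 0, 0.0006, 0.007, 0, 0], [0, 0, 0, 0.0006, 0.007, 0, 0], [0, 0, 0, 0.0006, 0.007, 0, 0], [0, 0, 0, 0.0006, 0.007, 0, 0]]]'

```text
clock: 11.7
tool_pos: [0.5495, 0.0082, 0.042]
eef_rot: [0.189, 0.982, 0.013, 0.011]
contact_force: [-3.7, -3.0, -0.2]
opening: 0.006
```

```bash
python3 st.py
```

```text
clock 11.7 jig -69.9222964066341 -47.99066537108334 z 0.04196301295205903 yaw 158.2097984959257 toolz [ 0.027  0.021 -0.999] q7 1.62 F [-3.7 -3.  -0.2]
```

Request:
move_arm --targets '[[[0.004, 0, 0, 0.0006, 0.007, 0, 0], [0.004, 0, 0, 0.0006, 0.007, 0, 0], [0.004, 0, 0, 0.0006, 0.007, 0, 0], [0.004, 0, 0, 0.0006, 0.007, 0, 0], [0, 0, 0, 0.0006, 0.007, 0, 0]]]'

```text
clock: 12.2
tool_pos: [0.55, 0.0446, 0.0413]
eef_rot: [0.189, 0.982, 0.02, 0.008]
contact_force: [-3.9, -3.5, 1.1]
opening: 0.005
```

Request:
move_arm --targets '[[[0, 0, 0, 0.0006, 0.007, 0, 0], [0, 0, 0, 0.0006, 0.007, 0, 0], [0, 0, 0, 0.0006, 0.007, 0, 0], [0, 0, 0, 0.0006, 0.007, 0, 0], [0, 0, 0, 0.0006, 0.005, 0, 0]]]'

```text
clock: 12.7
tool_pos: [0.5504, 0.0797, 0.0407]
eef_rot: [0.189, 0.982, 0.019, 0.005]
contact_force: [-2.2, -3.0, 1.2]
opening: 0.005
```

```bash
python3 st.py
```

```text
clock 12.7 jig -70.17958923113183 23.544453816592586 z 0.04071060045995229 yaw 158.16460559273182 toolz [ 0.018  0.035 -0.999] q7 1.53 F [-2.2 -3.   1.2]
```

About 27 mm to go by estimate, so I'll slow down.

Request:
move_arm --targets '[[[0, 0, 0, 0.0004, 0.004, 0, 0], [0, 0, 0, 0.0004, 0.004, 0, 0], [0, 0, 0, 0.0004, 0.004, 0, 0], [0, 0, 0, 0.0004, 0.003, 0, 0], [0, 0, 0, 0.0004, 0.003, 0, 0]]]'

```text
clock: 13.2
tool_pos: [0.5507, 0.0987, 0.0403]
eef_rot: [0.189, 0.982, 0.018, 0.004]
contact_force: [-3.6, -3.7, 0.7]
opening: 0.007
```

Request:
move_arm --targets '[[[0, 0, 0, 0.0004, 0.002, 0, 0], [0, 0, 0, 0.0004, 0.002, 0, 0], [0, 0, 0, 0.0004, 0.002, 0, 0]]]'

```text
clock: 13.5
tool_pos: [0.5509, 0.1045, 0.0401]
eef_rot: [0.189, 0.982, 0.017, 0.003]
contact_force: [-3.4, -4.3, 1.7]
opening: 0.005
```

```bash
python3 st.py
```

```text
clock 13.5 jig -70.05228249443468 48.381499121952274 z 0.04007126881889619 yaw 158.17423440719296 toolz [ 0.013  0.032 -0.999] q7 1.5 F [-3.4 -4.3  1.7]
```

Request:
move_arm --targets '[[[0, 0, 0, 0.0002, 0.002, 0, 0], [0, 0, 0, 0.0002, 0.002, 0, 0]]]'

```text
clock: 13.7
tool_pos: [0.5508, 0.1077, 0.0401]
eef_rot: [0.19, 0.982, 0.016, 0.003]
contact_force: [-4.1, -5.7, 3.0]
opening: 0.005
```

Request:
move_arm --targets '[[[0, 0, 0, 0.0002, 0.002, 0, 0]]]'

```text
clock: 13.8
tool_pos: [0.5508, 0.109, 0.04]
eef_rot: [0.19, 0.982, 0.015, 0.003]
contact_force: [-4.4, -6.5, 2.7]
opening: 0.006
```

Request:
move_arm --targets '[[[0, 0, 0, 0.0002, 0.002, 0, 0]]]'

```text
clock: 13.9
tool_pos: [0.5508, 0.1091, 0.04]
eef_rot: [0.19, 0.982, 0.013, 0.003]
contact_force: [-4.1, -8.6, 4.5]
opening: 0.009
```

Request:
move_arm --targets '[[[0, 0, 0, 0, 0.002, 0, 0]]]'

```text
clock: 14.0
tool_pos: [0.5508, 0.1089, 0.04]
eef_rot: [0.191, 0.981, 0.011, 0.003]
contact_force: [-3.4, -7.8, 5.5]
opening: 0.008
```

Request:
move_arm --targets '[[[0, 0, 0, 0, 0.003, 0, 0]]]'

```text
clock: 14.1
tool_pos: [0.5507, 0.1088, 0.04]
eef_rot: [0.192, 0.981, 0.008, 0.003]
contact_force: [-4.5, -9.5, 5.8]
opening: 0.003
```

```bash
python3 st.py
```

```text
clock 14.1 jig -70.29222486942406 52.638239147896016 z 0.03996737894851408 yaw 157.83471230641035 toolz [ 0.01   0.015 -1.   ] q7 1.48 F [-4.5 -9.5  5.8]
```

Motion has stopped and the force is rising at the stop (jig y≈158, against about 157 in the image). I'll back off and check.

Request:
move_arm --targets '[[[0, 0, 0, 0, -0.004, 0, 0], [0, 0, 0, -0.004, -0.01, 0, 0], [0, 0, 0, 0, -0.02, 0, 0], [0, 0, 0, 0, -0.03, 0.01, 0], [0, 0, 0, 0, -0.03, 0.03, 0]]]'

```text
clock: 14.6
tool_pos: [0.5503, 0.0243, 0.0813]
eef_rot: [0.187, 0.982, 0.019, 0.006]
contact_force: [0.9, -0.3, 0.5]
opening: 0.006
```

Request:
move_arm --targets '[[[0, 0, 0, -0.01, -0.02, 0.04, 0], [0, 0, 0, -0.02, -0.02, 0.04, 0], [0, 0, 0, -0.02, -0.03, 0.02, 0], [0, 0, 0, -0.02, -0.03, 0.02, 0], [0, 0, 0, 0, 0, 0, 0]]]'

```text
clock: 15.1
tool_pos: [0.4849, -0.0797, 0.2099]
eef_rot: [0.19, 0.981, 0.024, 0.014]
contact_force: [0.4, -0.3, -0.2]
opening: 0.006
```

```bash
python3 st.py; python3 look.py top t4 145 245 140 270;python3 look.py side s4 90 210 180 340
```

```text
clock 15.1 jig -133.05281559620218 -136.89065068464672 z 0.20985889759651696 yaw 158.11151273840704 toolz [ 0.038  0.042 -0.998] q7 2.0 F [ 0.4 -0.3 -0.2]
15.15 [ 0.48595392 -0.07745332  0.2094098 ] [0.18854106 0.98162576 0.02550142 0.01458803] [0.49386321 0.49854691 0.78776456] 0.002401892858629726
15.2 [ 0.48625761 -0.07586373  0.20879339] [0.18746066 0.98182771 0.0259991  0.01403214] [-0.02329954 -0.51135207  0.29466412] 0.003206809618790614
```

View pics/t4.png

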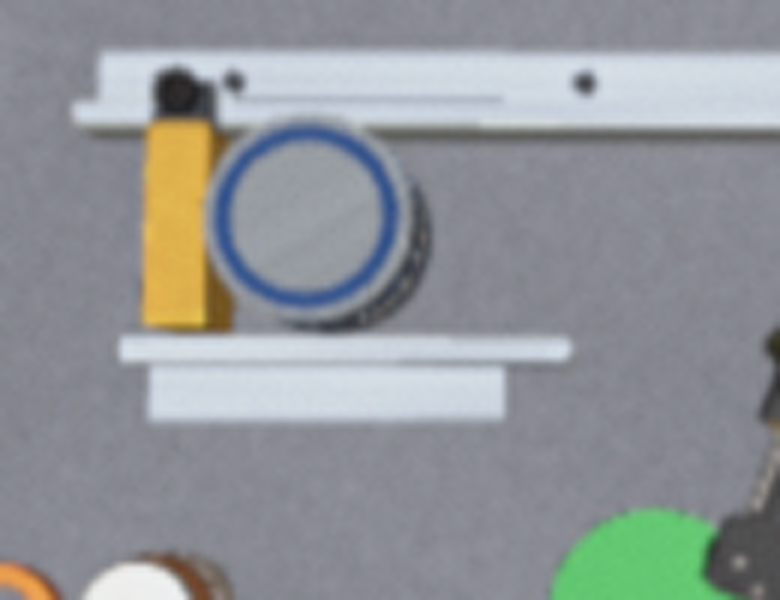

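View pics/s4.png

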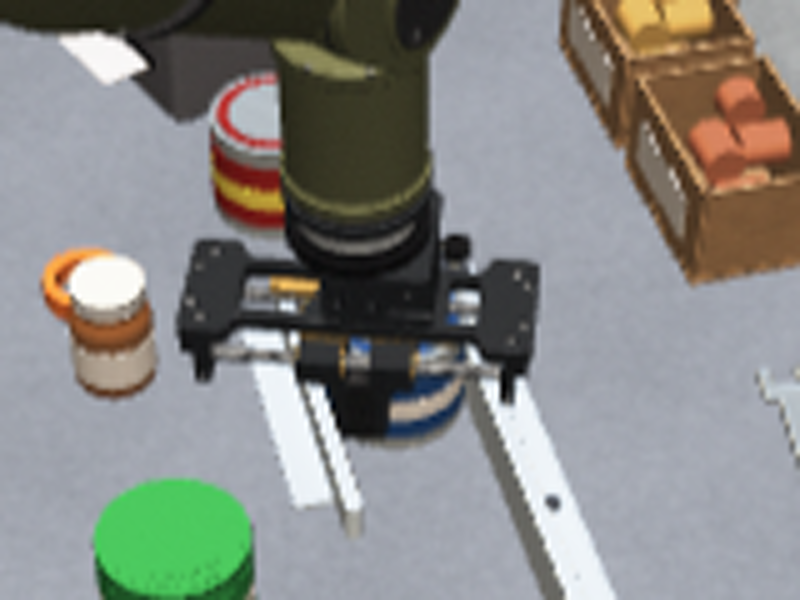

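The tin stands in the bay. Its rim is centred at (307,215), and it overlaps the stop's front edge at column 210 and the fence edge. I'll check numerically.

```bash
python3 - <<'E'
import numpy as np
from h import *
d=np.load('pics/t4.npz');K,T=d['K'],d['T'];j=np.load('jig.npz')
for n,x,y,z in[('tin',307,215,.085),('stop edge top',212,150,.074),('stop edge',209,320,.074),('fence edge',500,130,.05)]:
    p=unproj(K,T,145+(y+.5)/6-.5,140+(x+.5)/6-.5,z)[:2]-j['O'];print(n,1000*p@j['X'],1000*p@j['Y'])
E
```

```text
tin -48.83797414842184 107.52809331764722
stop edge top -15.864519035067797 155.66410171772708
stop edge -97.89402624869223 155.4580888942276
fence edge -1.994815236345422 19.256259770254765
```

The tin measures x≈-49 and y≈107.5, so its leading edge is at 157.5 against a stop face at about 156–158. It is home within measurement error, so I'll hand in.

```bash
python3 -c "
from plant import r
print(r.finish_job())"
```

```text
the job is handed in; nothing more can be done
None
```

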